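Set out the tasting board on the spice stall

ROBOT

A 7-joint arm with a two-finger parallel gripper is mounted at the origin on the work surface. World frame = base frame: x ahead of the robot, y to its left, z up, the work surface at z = 0. Lengths are in m, angles in rad, forces in N, time in s.
With the tool pointing down it reaches from about 0.425 to 0.875 m from the base axis. Payload 9.9 kg.
Tool frame: the origin (TCP) lies midway between the tips of the shut fingers; the grasp point (between the pads) lies r.tcp_to_grasp behind it (r.tcp_to_grasp is the distance from the TCP to the grasp point, in m); y points along the fingers, x is the direction in which the jaws open and shut, and the axes are right-handed (so a half turn about y gives the same grasp; the last joint's range is limited). The gripper opens to 85 mm and grips with 20 to 120 N. Pads are 22 mm wide; open, the fingers measure 114 mm over their backs; the gripper's body (76 mm by 85 mm) begins 54 mm behind the grasp point. The pads swing forward as they close: fully open they stand 13 mm farther back than shut.
Start: joints at [1.159, 0.576, 0.025, 1.437, -0.015, 1.129, -0.057], TCP at [0.217, -0.639, 0.2] pointing down, gripper open.
Joint ranges: [-2.76, 2.76], [-0.34, 2.15], [-1.52, 1.57], [0.19, 2.46], [-1.09, 4.23], [0.17, 1.99], [-2.82, 2.82]. Speed limits (rad/s): [2.22, 2.22, 3.01, 3.01, 3.14, 3.14, 3.14].

INTERFACE

Orientations are given as a unit quaternion [w, x, y, z].
In Python, from rig import r gives the robot as it stands. The module is installed in compiled form; this text tells all that it offers.
- The arm moves only by the tool play_rows, never from a script. Its argument "motion" is a list of rows, each an object with "offset": the shift along the tool's x, y, z in m, a list of three; "angular": the turn, a rotation vector about the tool's x, y, z in degrees, a list of three; "grip": the opening, from 0 (shut) to 1 (fully open). In form: [{"offset": [tx, ty, tz], "angular": [rx, ry, rz], "grip": grip}, ...]. A call has 1 to 12 rows; each row shifts and turns the pose as measured when the row begins, along the tool's axes as they then stand; what a row does not reach is not made up. A row lasts 1/12 s, in which the tool goes at most 41.7 mm and 7.16 degrees, less where a joint would pass 70% of its speed; a pose out of reach is approached as far as the arm can. A call with a gripper value outside its range is refused whole. The fingers move at their own pace and stop on an object; the grip force is fixed at half the most. Time passes only in rows, so rows that do not move let the fingers close. It gives the time, the measured TCP pose, the force and the opening at its end, in the units of the state.
- r.get_obs(): the state, without advancing time (a new reading comes with each control period).
- r.camera(name): name is "side" or "top" or "wrist"; returns a dict with "pixels" (480x640x3 uint8, red, green, blue), "fx", "fy", "cx", "cy" (pixels), "extrinsics" (4x4, takes a point from camera to world coordinates). Camera axes: x right, y down, z forward; pixel columns grow to the right and rows downward; lengths in m; the calibration is good to about 2 mm. A picture is of the moment at which its call begins. There is no depth.
- r.job_done(): hands the job in, once; it reports no verdict.
Trained networks look in the newest picture that a camera, given by its name, has taken for a name from the list of things; names that differ only in an ending like _2 or _b are one class to them, and where a whole thing is asked for, a point or a joint stands for the part that bears it (a point fixed in the world has none). Each returns a list of dicts, best first, with "confidence" (0 to 1); they miss things now and then, are a little off and sometimes report something else, mostly with a low value. They report only what shows in the picture. A call takes as long as a camera call. They do not tell look-alikes from the thing itself.
- r.search_frame(label, camera): "location" ([column, row] as shares, 0 to 1, of the picture: columns of its width, rows of its height, amid what is visible of it).
- r.trace(label, camera): "mask" (480x640 bool, what is visible of it) and "location" ([column, row] as shares, 0 to 1, of the picture: columns of its width, rows of its height, amid what is visible of it).
The state is a dict: "time_s": time; "joints": joint angles; "qd": joint speeds; "tau": joint torques, N m; "tcp_pos": TCP position; "tcp_rot": TCP orientation; "force": force on the tool from outside, world axes, zero at the start; "wrist_torque": the same for the moment, N m; "width": finger opening in m.
Only numpy, scipy, OpenCV 4.12 (cv2) and the standard library are available. Lean on these libraries where they do the work, as an engineer would, in place of code of your own. Each camera call takes 0.05 s, during which the arm holds its last target. There are 200 camera calls.

TASK

On the low wooden display step, nudge the squat round tin out of the tasting board's way to the far side of the step (away from the robot) and leave it standing there. Then slide the tasting board along the step to the open left end until about 4 cm of it sticks out over that edge, square to the edge, so that a customer can get hold of it. Push with the fingertips only: lift nothing, do not run the board into the tin, and leave the other things undisturbed.

Things in the scene. Friction and masses are not known exactly. Their poses are not given: they have to be found in the camera images.
- step: low wooden display step standing fixed on the table, 280 mm (its x) by 440 mm (its y), 60 mm high with a flat top. Origin at the centre of its underside. Its x points away from the robot to the far side, its y to the robot's left along its length, towards the open end; it may be turned up to about 12 degrees either way. A cleat 12 mm high and 12 mm wide runs along the right end (-y) only; the left end (+y) is open
- step_edge (a point): middle of the top edge of the step's open left end; axes as the step's (y points straight out over the edge, z up; z = 0 is the step's top surface)
- board: flat rectangular wooden tasting board with a darker strip across each end, 90 mm (its x) by 130 mm (its y) by 10 mm thick, about 0.14 kg, lying loose on the near half of the step, long side roughly along the step but askew by up to 17 degrees. Origin at the centre of its underside; its y runs lengthwise towards the step's open end. It slides on plain friction; pushed at two points of its trailing edge it turns square to them
- board_end (a point): middle of the lower edge of the board's leading (left, +y) end, 65 mm from the board's origin
- tin: squat round plain steel tin with a closed lid, 60 mm across and 36 mm tall, about 0.16 kg, standing loose on the near half of the step between the board and the open end. Origin at the centre of its underside
- jar: small amber glass jar with a steel lid, 48 mm across, 58 mm tall, standing on the back right part of the step; bystander, origin at the centre of its underside
- pot: small open terracotta pot, 54 mm across, 40 mm tall, standing on the back part of the step; bystander, origin at the centre of its underside
- mill: turned light-wood pepper mill, 60 mm across, 200 mm tall, on the table behind the step; bystander, origin at the centre of its underside
- grinder: brass hand grinder, an upright cylinder 52 mm across and about 190 mm tall with a crank, on the table to the right of the step; bystander, origin at the centre of its underside
- scoop: wooden spoon 200 mm long lying on the table behind the step; bystander
- bowl: white ceramic bowl, 100 mm across, 45 mm tall, on the table beyond the open left end of the step; bystander, origin at the centre of its underside
Not all that is in view belongs to the job. Of the things that look like the board, the largest one is meant.

How it is judged:
By the outcome, as a careful person would: the job done as asked, in the order asked, and still so for the second after the job is handed in, with the robot touching nothing.
It also fails if it takes over 64 s, if anything falls off the work surface, if the arm or the gripper's body presses on something with over 40 N, if the wrist force passes 120 N, or if a joint passes its speed limit or range.

## Working session

There is one attempt and no reset: what is moved stays moved. The work goes in short steps, Python scripts to look and compute and a tool call to move; the robot and the scene stay as the last step left them, time stands still between calls to the robot, and variables do not carry over. Pictures are saved under pics/ and viewed, about 8 in all and at most 12, crops included, and the job is handed in when it is done.

Besides the shell and the picture viewer there is one more tool, called as name(argument=value, ...), one argument or row to a line, values as JSON. play_rows: Moves the arm, as the interface text tells. Its arguments: {"type":"object","properties":{"motion":{"type":"array","items":{"type":"object","properties":{"offset":{"type":"array","items":{"type":"number"}},"angular":{"type":"array","items":{"type":"number"}},"grip":{"type":"number"}}}}},"required":["motion"]}

```bash
mkdir -p pics
cat > h.py <<'E'
import numpy as np, cv2
from rig import r
def ray(c,u,v):
    E=np.array(c["extrinsics"]); d=E[:3,:3]@np.array([(u-c["cx"])/c["fx"],(v-c["cy"])/c["fy"],1]); return E[:3,3],d
def hit(c,u,v,z):
    o,d=ray(c,u,v); return (o+d*(z-o[2])/d[2])
def proj(c,p):
    E=np.array(c["extrinsics"]); q=E[:3,:3].T@(np.array(p)-E[:3,3]); return [c["fx"]*q[0]/q[2]+c["cx"],c["fy"]*q[1]/q[2]+c["cy"]]
def save(c,n): cv2.imwrite("pics/"+n,c["pixels"][:,:,::-1])
E
python3 - <<'E'
from h import *
o=r.get_obs(); print({k:np.round(v,3).tolist() for k,v in o.items()}, r.tcp_to_grasp)
for n in ["top","side"]:
    c=r.camera(n); save(c,n+"0.png"); print(n,np.round(c["extrinsics"],3).tolist(),c["fx"])
    for l,z in [("step",.06),("board",.07),("tin",.096),("jar",.118),("pot",.1),("mill",.2),("grinder",.19),("bowl",.045)]:
        for d in r.trace(l,n)[:3]:
            u,v=d["location"][0]*640,d["location"][1]*480
            s=""
            if l in("step","board"):
                m=d["mask"].astype(np.uint8); cs,_=cv2.findContours(m,0,2); k=max(cs,key=cv2.contourArea)
                s=np.round([hit(c,*p,z)[:2] for p in cv2.boxPoints(cv2.minAreaRect(k))],3).tolist()
            print(l,round(d["confidence"],2),round(u),round(v),np.round(hit(c,u,v,z)[:2],3),int(d["mask"].sum()),s)
E
```

```text
{'time_s': 0.0, 'joints': [1.159, 0.577, 0.025, 1.438, -0.015, 1.129, -0.056], 'qd': [0.001, -0.0, 0.001, -0.001, -0.001, 0.0, 0.0], 'tau': [-0.0, -76.579, 2.25, -28.596, 0.015, 0.013, -0.0], 'tcp_pos': [0.217, -0.639, 0.199], 'tcp_rot': [0.575, -0.575, 0.412, -0.411], 'force': [-0.119, 0.432, 0.693], 'wrist_torque': [-0.017, 0.032, -0.011], 'width': 0.085} 0.0187
top [[0.019, -0.987, 0.16, 0.367], [-1.0, -0.021, -0.01, 0.02], [0.013, -0.16, -0.987, 1.14], [0.0, 0.0, 0.0, 1.0]] 504.9557601858052
board 0.98 358 255 [ 0.51  -0.057] 2590 [[0.472, 0.012], [0.565, 0.004], [0.554, -0.128], [0.461, -0.119]]
board 0.86 484 307 [ 0.404 -0.325] 1099 [[0.427, -0.278], [0.458, -0.33], [0.383, -0.372], [0.353, -0.321]]
board 0.75 415 351 [ 0.312 -0.178] 1132 [[0.356, -0.148], [0.357, -0.205], [0.275, -0.204], [0.274, -0.148]]
tin 0.75 260 237 [0.54  0.151] 682 
jar 0.79 400 187 [ 0.648 -0.14 ] 499 
pot 0.9 351 184 [ 0.659 -0.039] 486 
pot 0.4 484 231 [ 0.562 -0.32 ] 1173 
mill 0.96 398 149 [ 0.703 -0.123] 1175 
grinder 0.57 486 231 [ 0.546 -0.293] 1221 
bowl 0.86 180 193 [0.644 0.339] 1453 
bowl 0.44 323 226 [0.576 0.018] 21675 
side [[0.979, -0.135, 0.151, 0.398], [-0.202, -0.677, 0.708, -0.647], [0.007, -0.724, -0.69, 0.739], [0.0, 0.0, 0.0, 1.0]] 446.38567375563355
board 0.86 293 440 [ 0.41  -0.375] 2247 [[0.354, -0.37], [0.428, -0.327], [0.458, -0.38], [0.386, -0.419]]
board 0.72 319 276 [ 0.509 -0.069] 2320 [[0.472, 0.009], [0.571, 0.006], [0.551, -0.134], [0.462, -0.13]]
board 0.69 222 362 [ 0.314 -0.225] 1617 [[0.272, -0.197], [0.36, -0.2], [0.362, -0.262], [0.279, -0.259]]
tin 0.56 317 202 [0.544 0.13 ] 632 
jar 0.66 400 288 [ 0.639 -0.166] 870 
pot 0.96 387 253 [ 0.65  -0.061] 589 
mill 0.63 448 275 [ 0.692 -0.22 ] 2085 
grinder 0.77 385 385 [ 0.538 -0.377] 2652 
grinder 0.36 344 287 [ 0.524 -0.203] 18040 
bowl 0.71 341 167 [0.648 0.327] 749
```

View pics/top0.png

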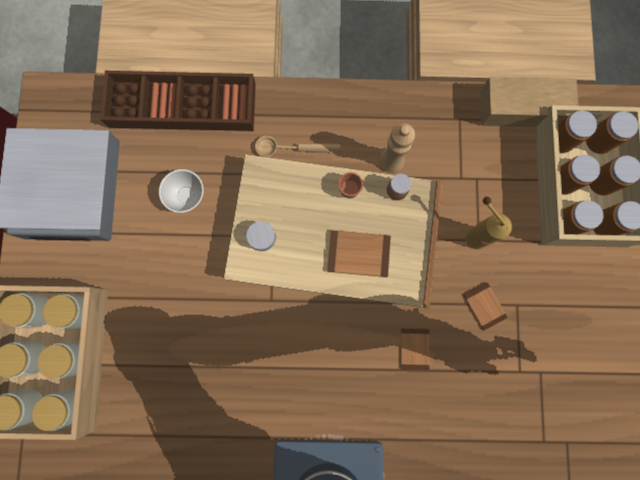

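View pics/side0.png

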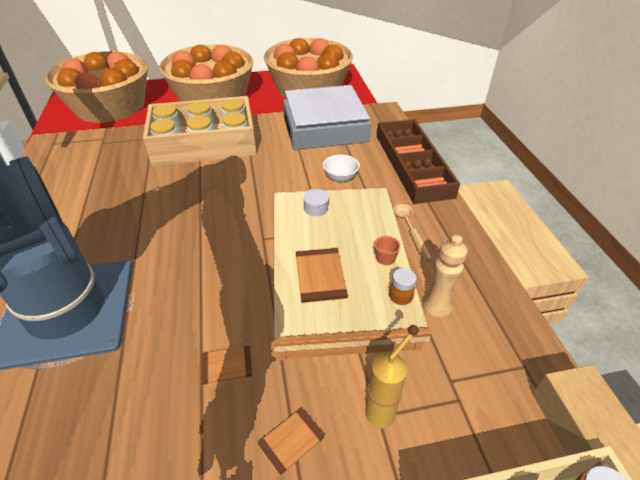

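The top view shows the step with corners near (245,155), (438,180), (428,303), (225,279), the cleat at the right, the tin at (260,236) and the board at (358,255). The two smaller boards lie on the table. Next I'll fit the step's frame.

```bash
cat >> h.py <<'E'
from scipy.spatial.transform import Rotation as R
def tool():
    o=r.get_obs(); q=o["tcp_rot"]; return np.array(o["tcp_pos"]),R.from_quat([q[1],q[2],q[3],q[0]]),o
E
python3 - <<'E'
from h import *
p,q,o=tool(); print(q.as_matrix().round(3).tolist())
from itertools import combinations
for n,seed in [("top",(290,250)),("side",(350,215))]:
    c=r.camera(n); hsv=cv2.cvtColor(c["pixels"],cv2.COLOR_RGB2HSV); print(hsv[seed[1],seed[0]])
    s=hsv[seed[1],seed[0]].astype(int)
    m=cv2.inRange(hsv,np.clip(s-[6,45,35],0,255),np.clip(s+[6,45,60],0,255))
    m=cv2.morphologyEx(m,cv2.MORPH_OPEN,np.ones((3,3)))
    _,l,_,_=cv2.connectedComponentsWithStats(m); m=(l==l[seed[1],seed[0]]).astype(np.uint8)
    k=cv2.convexHull(max(cv2.findContours(m,0,2)[0],key=cv2.contourArea))
    w=np.array([hit(c,*a[0],.06)[:2] for a in k],np.float32)*1000
    rc=cv2.minAreaRect(w); print(n,np.round(rc[0],1),np.round(rc[1],1),round(rc[2],1)); print(cv2.boxPoints(rc).round(0).tolist(), w[:, :].round(0).tolist() if n=="top" else "")
    for nm,z in(("board",.07),("tin",.096)):
        t=r.trace(nm,n)
        for d in t[:3]:
            kk=max(cv2.findContours(d["mask"].astype(np.uint8),0,2)[0],key=cv2.contourArea)
            w=np.array([hit(c,*a[0],z)[:2] for a in kk],np.float32)*1000
            rc=cv2.minAreaRect(w); print(nm,np.round(rc[0],1),np.round(rc[1],1),round(rc[2],1),w.min(0).round(),w.max(0).round())
c=r.camera("top"); cv2.imwrite("pics/crop.png",cv2.resize(c["pixels"][130:320,200:460,::-1],None,fx=3,fy=3,interpolation=2))
E
```

```text
[[0.322, 0.0, 0.947], [-0.947, -0.0, 0.322], [0.0, -1.0, 0.0]]
[ 19  82 203]
top [568.4   4.6] [418.8 280.9] 83.1
[[404.0, -186.0], [683.0, -220.0], [733.0, 196.0], [454.0, 229.0]] [[730.0, 178.0], [725.0, 127.0], [717.0, 62.0], [699.0, -78.0], [682.0, -214.0], [659.0, -213.0], [598.0, -208.0], [484.0, -196.0], [462.0, -193.0], [423.0, -187.0], [419.0, -184.0], [419.0, -180.0], [421.0, -50.0], [437.0, 89.0], [454.0, 224.0], [456.0, 226.0], [475.0, 227.0], [640.0, 207.0], [730.0, 196.0]]
board [512.6 -57.6] [133.4  94.2] 86.0 [ 463. -126.] [563.  11.]
board [ 406.  -325.6] [83.9 59.4] 28.7 [ 357. -368.] [ 455. -282.]
board [ 315.2 -176.3] [60.6 83.6] 89.2 [ 273. -207.] [ 357. -146.]
tin [541.1 150.4] [61.8 58.6] 2.1 [510. 121.] [572. 180.]
[ 22  87 245]
side [589.3   4.1] [419.1 320.3] 83.1
[[405.0, -184.0], [723.0, -223.0], [774.0, 193.0], [456.0, 231.0]] 
board [ 407.2 -374.2] [83.3 58.8] 28.6 [ 360. -418.] [ 455. -330.]
board [512.1 -62.5] [137.   89.5] 85.3 [ 465. -133.] [560.   6.]
board [ 318.6 -230.4] [60.3 82.5] 89.8 [ 277. -260.] [ 360. -200.]
tin [539.7 129.8] [97.1 55.1] 80.4 [510.  81.] [570. 178.]
tin [ 576.4 -306.1] [194.   57.1] 58.3 [ 519. -395.] [ 648. -232.]
```

View pics/crop.png

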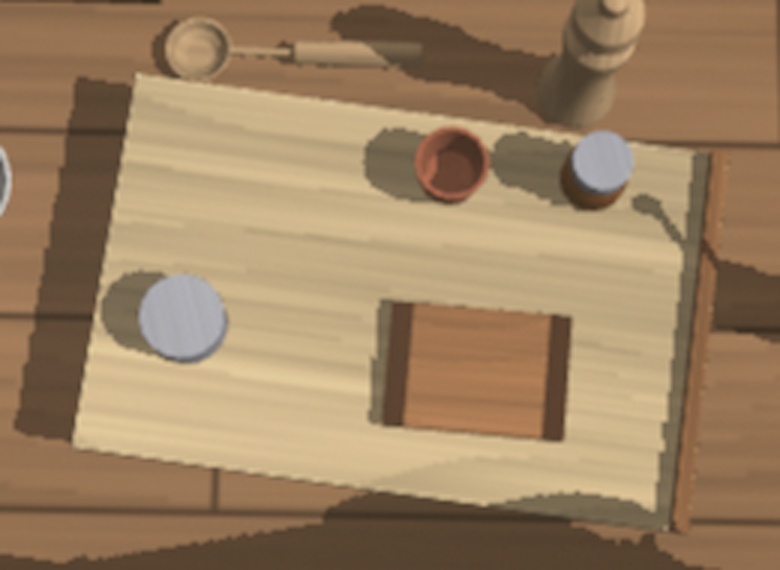

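play_rows(
  motion=[
    {"offset": [0, -0.03, 0], "angular": [0, 6.4, 0], "grip": 0.35},
    {"offset": [0, -0.03, 0], "angular": [0, 6.4, 0], "grip": 0.35},
    {"offset": [0, -0.03, 0], "angular": [0, 6.4, 0], "grip": 0.35},
    {"offset": [0, -0.03, 0], "angular": [0, 6.5, 0], "grip": 0.35},
    {"offset": [-0.036, 0, 0.016], "angular": [0, 0, 0], "grip": 0.35},
    {"offset": [-0.036, 0, 0.016], "angular": [0, 0, 0], "grip": 0.35},
    {"offset": [-0.036, 0, 0.016], "angular": [0, 0, 0], "grip": 0.35},
    {"offset": [-0.036, 0, 0.016], "angular": [0, 0, 0], "grip": 0.35},
    {"offset": [-0.036, 0, 0.016], "angular": [0, 0, 0], "grip": 0.35},
    {"offset": [-0.036, 0, 0.016], "angular": [0, 0, 0], "grip": 0.35},
    {"offset": [-0.036, 0, 0.016], "angular": [0, 0, 0], "grip": 0.35},
    {"offset": [-0.036, 0, 0.016], "angular": [0, 0, 0], "grip": 0.35},
  ],
)

```text
time_s: 2.25
tcp_pos: [0.3843, -0.3705, 0.3244]
tcp_rot: [-0.457, 0.46, -0.537, 0.539]
force: [1.0, -0.7, -0.3]
width: 0.0301
```

```bash
cat >> h.py <<'E'
E0=np.array([.5935,.2125]); th=np.radians(-6.9); U=np.array([np.cos(th),np.sin(th)]); V=np.array([-U[1],U[0]])
def st(p): d=np.array(p[:2])-E0; return np.array([d@U,d@V])*1000
def rep():
    p,q,o=tool(); m=q.as_matrix(); print("t",round(o["time_s"],2),"step xy",st(p).round(1),"z",round(p[2]*1000,1),"jaw deg",round(float(np.degrees(np.arctan2(m[1,0],m[0,0]))),2),"tool y",m[:,1].round(3),"w",round(o["width"]*1000,1),"F",np.round(o["force"],1),"j",np.round(o["joints"],2).tolist())
E
python3 -c "
from h import *
rep()"
```

```text
t 2.25 step xy [-137.6 -603.9] z 324.4 jaw deg -99.18 tool y [-0.002 -0.005 -1.   ] w 30.1 F [ 1.  -0.7 -0.3] j [0.61, 0.27, 0.09, 1.6, -0.02, 1.27, -1.03]
```

play_rows(
  motion=[
    {"offset": [-0.036, 0, 0.01], "angular": [0, -2.3, 0], "grip": 0.35},
    {"offset": [-0.036, 0, 0.01], "angular": [0, 0, 0], "grip": 0.35},
    {"offset": [-0.036, 0, 0.01], "angular": [0, 0, 0], "grip": 0.35},
    {"offset": [-0.036, 0, 0.01], "angular": [0, 0, 0], "grip": 0.35},
    {"offset": [-0.036, 0, 0.01], "angular": [0, 0, 0], "grip": 0.35},
    {"offset": [-0.036, 0, 0], "angular": [0, 0, 0], "grip": 0.35},
    {"offset": [-0.036, 0, 0], "angular": [0, 0, 0], "grip": 0.35},
    {"offset": [-0.036, 0, 0], "angular": [0, 0, 0], "grip": 0.35},
    {"offset": [-0.036, 0, -0.005], "angular": [0, 0, 0], "grip": 0.35},
    {"offset": [-0.036, 0, -0.005], "angular": [0, 0, 0], "grip": 0.35},
    {"offset": [-0.036, 0, -0.005], "angular": [0, 0, 0], "grip": 0.35},
    {"offset": [-0.036, 0, -0.005], "angular": [0, 0, 0], "grip": 0.35},
  ],
)

```text
time_s: 3.25
tcp_pos: [0.4707, 0.0772, 0.3244]
tcp_rot: [-0.471, 0.47, -0.525, 0.531]
force: [1.2, -0.0, 0.2]
width: 0.03
```

```bash
python3 -c "
from h import *
rep()"
```

```text
t 3.25 step xy [-105.7 -149.1] z 324.4 jaw deg -96.62 tool y [ 0.007 -0.006 -1.   ] w 30.0 F [ 1.2 -0.   0.2] j [-0.09, 0.18, -0.21, 1.72, 0.05, 1.24, -2.01]
```

play_rows(
  motion=[
    {"offset": [-0.03, 0, -0.005], "angular": [0, 0, 0], "grip": 0.35},
    {"offset": [-0.03, 0, -0.005], "angular": [0, 0, 0], "grip": 0.35},
    {"offset": [-0.02, 0, -0.005], "angular": [0, 0, 0], "grip": 0.35},
    {"offset": [0, 0.035, 0], "angular": [0, 0, 0], "grip": 0.35},
    {"offset": [0, 0.035, 0], "angular": [0, 0, 0], "grip": 0.35},
    {"offset": [0, 0.035, 0], "angular": [0, 0, 0], "grip": 0.35},
    {"offset": [0, 0.035, 0], "angular": [0, 0, 0], "grip": 0.35},
    {"offset": [0, 0.035, 0], "angular": [0, 0, 0], "grip": 0.35},
    {"offset": [0, 0.02, 0], "angular": [0, 0, 0], "grip": 0.35},
    {"offset": [0, 0, 0], "angular": [0, 0, 0], "grip": 0.35},
  ],
)

```text
time_s: 4.08
tcp_pos: [0.4665, 0.1771, 0.1263]
tcp_rot: [-0.481, 0.469, -0.521, 0.527]
force: [-0.1, -0.7, 0.5]
width: 0.0298
```

```bash
python3 -c "
from h import *
rep()
c=r.camera('side'); save(c,'s1.png')
c=r.camera('top')
for d in r.trace('tin','top')[:2]:
    m=cv2.boundingRect(d['mask'].astype(np.uint8)); print(d['confidence'],m,st(hit(c,m[0]+m[2]/2,m[1]+m[3]/2,.096)))
cv2.imwrite('pics/s1c.png',cv2.resize(r.camera('side')['pixels'][130:330,200:480,::-1],None,fx=2.8,fy=2.8))
"
```

```text
t 4.08 step xy [-121.8  -50.4] z 126.3 jaw deg -95.63 tool y [ 0.019  0.004 -1.   ] w 29.8 F [-0.1 -0.7  0.5] j [-0.27, 0.4, -0.26, 2.0, 0.16, 0.74, -2.3]
0.81 (246, 222, 29, 30) [-45.55487572 -69.17671246]
```

View pics/s1c.png

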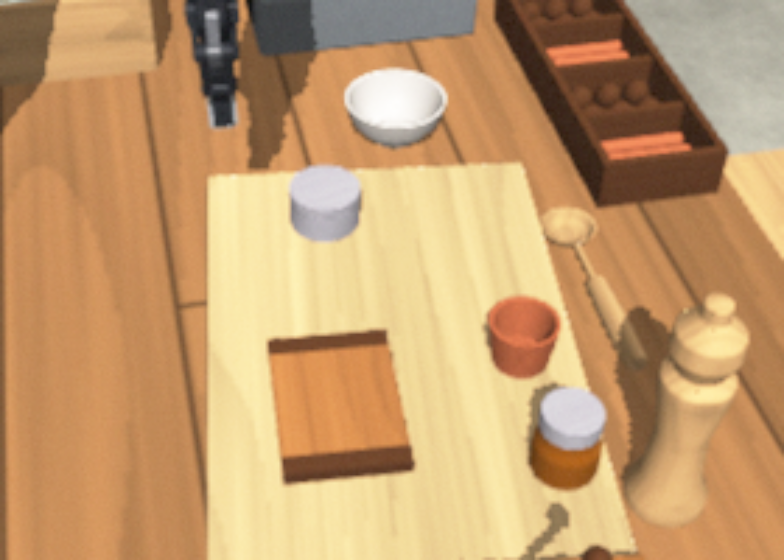

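The side crop shows the gripper (220,110) in front of the tin (325,205). It is a little too far left, so I'll correct that, lower it and push.

play_rows(
  motion=[
    {"offset": [0.018, 0.0, 0], "angular": [-1.1, 1.3, 0], "grip": 0.35},
    {"offset": [0, 0.024, 0], "angular": [0, 0, 0], "grip": 0.35},
    {"offset": [0, 0.024, 0], "angular": [0, 0, 0], "grip": 0.35},
    {"offset": [0, 0, 0], "angular": [0, 0, 0], "grip": 0.35},
  ],
)

```text
time_s: 4.62
tcp_pos: [0.475, 0.163, 0.0908]
tcp_rot: [-0.478, 0.458, -0.529, 0.531]
force: [-0.9, -0.8, 0.3]
width: 0.0299
```

```bash
python3 -c "
from h import *
rep()"
```

```text
t 4.62 step xy [-111.7  -63.3] z 90.8 jaw deg -97.05 tool y [ 0.023  0.016 -1.   ] w 29.9 F [-0.9 -0.8  0.3] j [-0.25, 0.45, -0.24, 2.04, 0.17, 0.64, -2.29]
```

play_rows(
  motion=[
    {"offset": [0.006, 0.015, -0.006], "angular": [-1, 0, 0], "grip": 0.35},
    {"offset": [0, 0.006, 0], "angular": [-0.5, 0, 0], "grip": 0.35},
    {"offset": [0, 0, 0.01], "angular": [0, 0, 0], "grip": 0.35},
    {"offset": [0, 0, 0.01], "angular": [0, 0, 0], "grip": 0.35},
  ],
)

```text
time_s: 4.95
tcp_pos: [0.4923, 0.1577, 0.0759]
tcp_rot: [0.475, -0.462, 0.534, -0.525]
force: [0.1, 0.5, -0.2]
width: 0.03
```

```bash
python3 -c "
from h import *
rep()"
```

```text
t 4.95 step xy [-93.9 -66.6] z 75.9 jaw deg -96.96 tool y [ 0.004  0.022 -1.   ] w 30.0 F [ 0.1  0.5 -0.2] j [-0.22, 0.5, -0.25, 2.01, 0.17, 0.64, -2.26]
```

play_rows(
  motion=[
    {"offset": [0.001, 0, 0.01], "angular": [0, 0, 0], "grip": 0.35},
    {"offset": [0, 0, 0.011], "angular": [0, 0, 0], "grip": 0.35},
    {"offset": [0, 0, 0.011], "angular": [0, 0, 0], "grip": 0.35},
    {"offset": [0, 0, 0.011], "angular": [0, 0, 0], "grip": 0.35},
    {"offset": [0, 0, 0.011], "angular": [0, 0, 0], "grip": 0.35},
    {"offset": [0, 0, 0.011], "angular": [0, 0, 0], "grip": 0.35},
    {"offset": [0, 0, 0.011], "angular": [0, 0, 0], "grip": 0.35},
    {"offset": [0, 0, 0.011], "angular": [0, 0, 0], "grip": 0.35},
  ],
)

```text
time_s: 5.62
tcp_pos: [0.5985, 0.148, 0.0906]
tcp_rot: [0.482, -0.455, 0.531, -0.528]
force: [0.4, 0.9, 0.6]
width: 0.0299
```

```bash
cat >> h.py <<'E'
def loc(nm,z,cam,k=1):
    c=r.camera(cam)
    for d in r.trace(nm,cam)[:k]:
        w=np.float32([st(hit(c,*a[0],z)) for a in max(cv2.findContours(d['mask'].astype(np.uint8),0,2)[0],key=cv2.contourArea)])
        rc=cv2.minAreaRect(w); print(nm,cam,round(d['confidence'],2),"step c",np.round(rc[0],1),np.round(rc[1],1),round(rc[2],1),w.min(0).round(),w.max(0).round())
    return c
E
python3 -c "
from h import *
rep(); loc('tin',.096,'top'); loc('tin',.078,'side')"
```

```text
t 5.62 step xy [ 12.7 -63.4] z 90.6 jaw deg -97.0 tool y [ 0.025  0.028 -0.999] w 29.9 F [0.4 0.9 0.6] j [-0.15, 0.59, -0.24, 1.76, 0.17, 0.78, -2.16]
tin side 0.6 step c [-41.6 -68.4] [95.6 54.7] 85.7 [ -69. -117.] [-13. -20.]
```

```bash
python3 -c "
from h import *
a=r.camera('side')['pixels'][130:330,200:480,::-1]; b=r.camera('top')['pixels'][100:300,150:430,::-1]
cv2.imwrite('pics/s2.png',cv2.resize(np.vstack([a,b]),None,fx=1.5,fy=1.5))
"
```

```text
(no output)
```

View pics/s2.png

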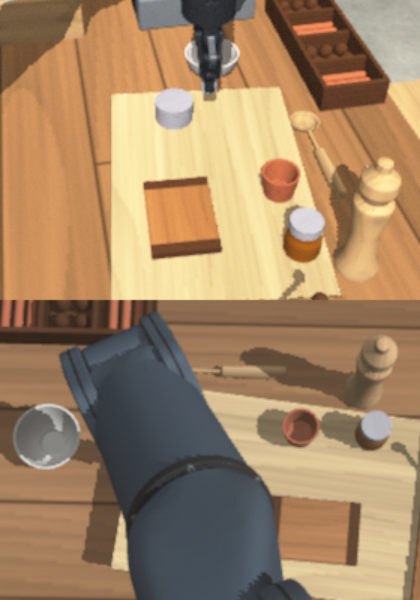

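```bash
python3 -c "
from h import *
c=r.camera('side'); p,q,o=tool(); print(p,proj(c,p),proj(c,[.541,.151,.096]),proj(c,[.541,.151,.06]))
m=q.as_matrix(); 
for s in(-1,1): print(proj(c,p+m[:,0]*s*.022-m[:,1]*.003))
im=c['pixels'][120:240,270:400,::-1]
cv2.imwrite('pics/s3.png',cv2.resize(im,None,fx=5,fy=5,interpolation=2))
for n in ('top','side'):
  loc('tin',.096,n,3)
print([ (n,proj(r.camera('top'),p)) for n in 'a'])
"
```

```text
[0.59546577 0.14813788 0.08906776] [np.float64(337.18309104410383), np.float64(196.54442706396358)] [np.float64(313.9626123021948), np.float64(196.2777319692743)] [np.float64(314.11616173116244), np.float64(208.2641805042505)]
[np.float64(336.2549090615231), np.float64(189.55310310074097)]
[np.float64(338.1649552231819), np.float64(201.74012248344005)]
tin side 0.91 step c [-44.  -88.4] [96.8 60. ] 85.7 [ -74. -138.] [-13. -39.]
tin side 0.25 step c [  -5.9 -266.5] [269.9 443.8] 0.2 [-140. -489.] [130. -45.]
[('a', [np.float64(262.48285705148334), np.float64(211.78361599195478)])]
```

View pics/s3.png

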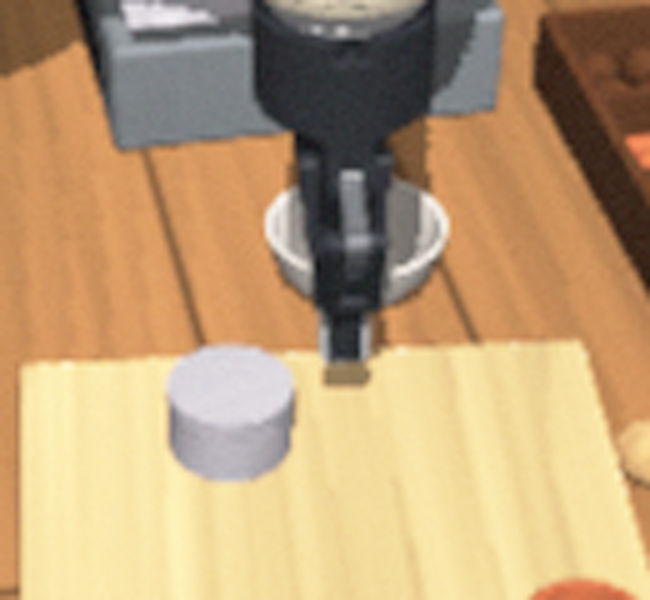

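The tip is past the tin (crop 346,370 against the tin at 231,400) and the tin has not moved, so the fingers rode up over it. I'll go back over it and push in small, checked steps.

play_rows(
  motion=[
    {"offset": [0, -0.025, 0], "angular": [0, 0, 0], "grip": 0.35},
    {"offset": [0, -0.025, 0], "angular": [-1, 0, 0], "grip": 0.35},
    {"offset": [0, 0, -0.03], "angular": [0, 0, 0], "grip": 0.35},
    {"offset": [0, 0, -0.03], "angular": [0, 0, 0], "grip": 0.35},
    {"offset": [0, 0, -0.03], "angular": [0, 0, 0], "grip": 0.35},
    {"offset": [0, 0, -0.02], "angular": [0, 0, 0], "grip": 0.35},
    {"offset": [0, 0, 0], "angular": [0, 0, 0], "grip": 0.35},
  ],
)

```text
time_s: 6.8
tcp_pos: [0.4816, 0.1602, 0.1405]
tcp_rot: [0.476, -0.46, 0.536, -0.523]
force: [-0.2, -0.2, -0.1]
width: 0.0299
```

```bash
python3 -c "
from h import *
rep()"
```

```text
t 6.8 step xy [-104.8  -65.4] z 140.5 jaw deg -97.04 tool y [ 0.005  0.029 -1.   ] w 29.9 F [-0.2 -0.2 -0.1] j [-0.19, 0.4, -0.28, 1.96, 0.12, 0.78, -2.23]
```

play_rows(
  motion=[
    {"offset": [0.004, 0.015, -0.01], "angular": [0, 0, -1.5], "grip": 0.35},
    {"offset": [0, 0.02, 0], "angular": [0, 0, 0], "grip": 0.35},
    {"offset": [0, 0.015, 0], "angular": [0, 0, 0], "grip": 0.35},
    {"offset": [0, 0.005, 0], "angular": [0, 0, 0], "grip": 0.35},
    {"offset": [0, 0, 0], "angular": [0, 0, 0], "grip": 0.35},
  ],
)

```text
time_s: 7.22
tcp_pos: [0.4727, 0.1587, 0.0858]
tcp_rot: [-0.471, 0.466, -0.529, 0.53]
force: [-0.1, 0.6, 0.7]
width: 0.0297
```

```bash
python3 -c "
from h import *
rep()"
```

```text
t 7.22 step xy [-113.5  -67.9] z 85.8 jaw deg -96.95 tool y [ 0.007  0.004 -1.   ] w 29.7 F [-0.1  0.6  0.7] j [-0.24, 0.47, -0.25, 2.04, 0.18, 0.65, -2.3]
```

play_rows(
  motion=[
    {"offset": [0, 0.012, 0], "angular": [0, 0, 0], "grip": 0.35},
    {"offset": [0, 0.002, 0], "angular": [0, 0, 0], "grip": 0.35},
    {"offset": [0, 0, 0], "angular": [0, 0, 0], "grip": 0.35},
  ],
)

```text
time_s: 7.47
tcp_pos: [0.4747, 0.159, 0.0728]
tcp_rot: [-0.472, 0.465, -0.529, 0.53]
force: [-0.5, -0.4, 0.2]
width: 0.0299
```

play_rows(
  motion=[
    {"offset": [0, 0, 0.008], "angular": [0, 0, 0], "grip": 0.35},
    {"offset": [0, 0, 0.008], "angular": [0, 0, 0], "grip": 0.35},
    {"offset": [0, 0, 0.008], "angular": [0, 0, 0], "grip": 0.35},
  ],
)

```text
time_s: 7.72
tcp_pos: [0.5003, 0.1562, 0.075]
tcp_rot: [-0.472, 0.465, -0.528, 0.53]
force: [0.1, 0.2, 0.5]
width: 0.0298
```

play_rows(
  motion=[
    {"offset": [0, 0, 0.008], "angular": [0, 0, 0], "grip": 0.35},
  ],
)

```text
time_s: 7.8
tcp_pos: [0.5099, 0.1551, 0.0757]
tcp_rot: [-0.473, 0.465, -0.528, 0.531]
force: [-0.2, 0.2, -0.3]
width: 0.0298
```

play_rows(
  motion=[
    {"offset": [0, 0, 0.008], "angular": [0, 0, 0], "grip": 0.35},
  ],
)

```text
time_s: 7.88
tcp_pos: [0.5193, 0.154, 0.0762]
tcp_rot: [-0.473, 0.464, -0.528, 0.531]
force: [0.2, -0.7, 0.5]
width: 0.0295
```

```bash
python3 -c "
from h import *
rep(); c=loc('tin',.096,'side')
cv2.imwrite('pics/s4.png',cv2.resize(c['pixels'][120:240,270:400,::-1],None,fx=4,fy=4,interpolation=2))
"
```

```text
t 7.88 step xy [-66.6 -67. ] z 76.2 jaw deg -96.99 tool y [ 0.012  0.005 -1.   ] w 29.5 F [ 0.2 -0.7  0.5] j [-0.21, 0.53, -0.24, 1.95, 0.19, 0.68, -2.26]
```

View pics/s4.png

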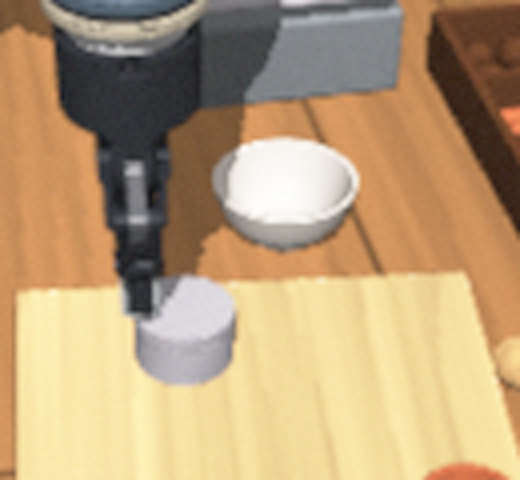

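The picture shows the fingertips at (140,312) above the tin's lid although the TCP reads 76 mm. The real tips therefore sit about 20 mm higher than the TCP. I'll back off and find the step surface by touch.

play_rows(
  motion=[
    {"offset": [0, -0.006, -0.02], "angular": [0, 0, 0], "grip": 0.35},
    {"offset": [0, 0, -0.02], "angular": [0, 0, 0], "grip": 0.35},
    {"offset": [0, 0, -0.006], "angular": [0, 0, 0], "grip": 0.35},
    {"offset": [0, 0.003, 0], "angular": [0, 0, 0], "grip": 0.35},
    {"offset": [0, 0.004, 0], "angular": [0, 0, 0], "grip": 0.35},
  ],
)

```text
time_s: 8.4
tcp_pos: [0.4743, 0.1592, 0.0745]
tcp_rot: [-0.473, 0.463, -0.529, 0.532]
force: [0.1, 1.0, 0.5]
width: 0.0299
```

```bash
python3 -c "
from h import *
rep()
c=r.camera('side'); p,q,o=tool(); m=q.as_matrix()
for s in(-1,1): print(proj(c,p+m[:,0]*s*.022))
a=cv2.resize(c['pixels'][140:240,250:350,::-1],None,fx=4,fy=4)
c=r.camera('wrist'); b=cv2.resize(c['pixels'][:,:,::-1],(533,400)); cv2.imwrite('pics/w1.png',np.hstack([a,b])[:,:800])
E=np.array(c['extrinsics']); print('cam in tool',(m.T@(E[:3,3]-p)).round(3), (m.T@E[:3,:3]).round(2).tolist(),proj(c,p),c['fx'])
"
```

```text
t 8.4 step xy [-111.9  -67.2] z 74.5 jaw deg -97.16 tool y [ 0.013  0.006 -1.   ] w 29.9 F [0.1 1.  0.5] j [-0.25, 0.48, -0.24, 2.05, 0.19, 0.61, -2.32]
[np.float64(285.108152988165), np.float64(199.18555460379648)]
[np.float64(285.3855299836886), np.float64(211.3085587785813)]
cam in tool [ 0.    -0.172  0.068] [[1.0, 0.0, 0.0], [-0.0, -0.27, 0.96], [0.0, -0.96, -0.27]] [np.float64(326.0250350520374), np.float64(278.2615816589268)] 423.8057608762733
```

View pics/w1.png

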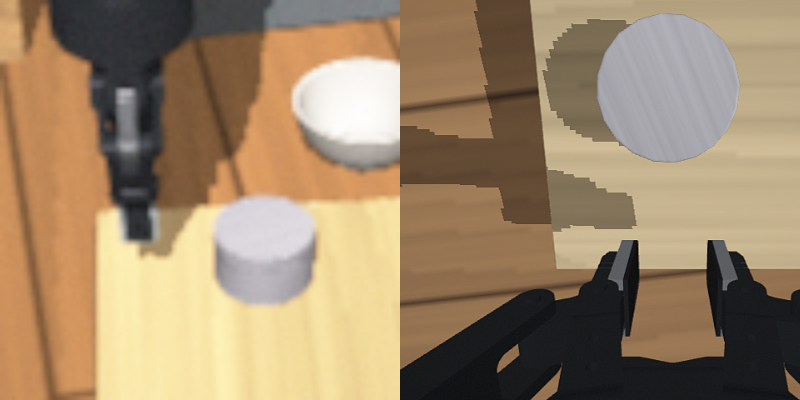

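play_rows(
  motion=[
    {"offset": [0.001, 0.009, -0.001], "angular": [0, 0, 0], "grip": 0.35},
    {"offset": [0, 0.009, 0], "angular": [0, 0, 0], "grip": 0.35},
    {"offset": [0, 0.005, 0], "angular": [0, 0, 0], "grip": 0.35},
  ],
)

```text
time_s: 8.75
tcp_pos: [0.4759, 0.1582, 0.0493]
tcp_rot: [-0.473, 0.462, -0.529, 0.532]
force: [0.4, -0.3, -0.4]
width: 0.0296
```

play_rows(
  motion=[
    {"offset": [0, 0.003, 0], "angular": [0, 0, 0], "grip": 0.35},
  ],
)

```text
time_s: 8.83
tcp_pos: [0.4758, 0.158, 0.045]
tcp_rot: [-0.472, 0.462, -0.529, 0.532]
force: [0.0, -0.8, -0.7]
width: 0.0297
```

play_rows(
  motion=[
    {"offset": [0, 0.004, 0], "angular": [0, 0, 0], "grip": 0.35},
  ],
)

```text
time_s: 8.92
tcp_pos: [0.4758, 0.1579, 0.0402]
tcp_rot: [-0.472, 0.462, -0.529, 0.532]
force: [0.1, 0.4, 0.0]
width: 0.0302
```

play_rows(
  motion=[
    {"offset": [0, 0.004, 0], "angular": [0, 0, 0], "grip": 0.35},
  ],
)

```text
time_s: 9.0
tcp_pos: [0.4759, 0.1578, 0.0355]
tcp_rot: [-0.472, 0.463, -0.529, 0.532]
force: [-0.4, 0.4, -1.2]
width: 0.0297
```

play_rows(
  motion=[
    {"offset": [0, -0.006, 0], "angular": [0, 0, 0], "grip": 0.35},
    {"offset": [0, 0, 0.008], "angular": [0, 0, 0], "grip": 0.35},
    {"offset": [0, 0.0005, 0.008], "angular": [0, 0, 0], "grip": 0.35},
    {"offset": [0, 0.0005, 0.008], "angular": [0, 0, 0], "grip": 0.35},
    {"offset": [0, 0.0005, 0.008], "angular": [0, 0, 0], "grip": 0.35},
    {"offset": [0, 0.0005, 0.008], "angular": [0, 0, 0], "grip": 0.35},
  ],
)

```text
time_s: 9.5
tcp_pos: [0.518, 0.1527, 0.0403]
tcp_rot: [-0.472, 0.463, -0.529, 0.532]
force: [-2.7, 1.2, 1.8]
width: 0.03
```

```bash
python3 -c "
from h import *
rep(); loc('tin',.096,'side',2); loc('tin',.096,'wrist',2)
"
```

```text
t 9.5 step xy [-67.7 -68.4] z 40.3 jaw deg -97.2 tool y [ 0.012  0.005 -1.   ] w 30.0 F [-2.7  1.2  1.8] j [-0.22, 0.58, -0.22, 1.98, 0.22, 0.59, -2.29]
tin side 0.62 step c [-31.4 -91.6] [94.5 51.2] 81.0 [ -60. -138.] [ -3. -44.]
tin wrist 0.94 step c [-29.9 -69.4] [57.7 57.4] 6.5 [-59. -98.] [ -1. -41.]
```

play_rows(
  motion=[
    {"offset": [0, 0.0005, 0.008], "angular": [0, 0, 0], "grip": 0.35},
    {"offset": [0, 0.0005, 0.008], "angular": [0, 0, 0], "grip": 0.35},
    {"offset": [0, 0.0005, 0.008], "angular": [0, 0, 0], "grip": 0.35},
    {"offset": [0, 0.0005, 0.008], "angular": [0, 0, 0], "grip": 0.35},
    {"offset": [0, 0.0005, 0.008], "angular": [0, 0, 0], "grip": 0.35},
    {"offset": [0, 0.0005, 0.008], "angular": [0, 0, 0], "grip": 0.35},
    {"offset": [0, 0.0005, 0.008], "angular": [0, 0, 0], "grip": 0.35},
  ],
)

```text
time_s: 10.28
tcp_pos: [0.573, 0.1455, 0.0369]
tcp_rot: [-0.471, 0.466, -0.53, 0.53]
force: [-4.1, -0.4, 4.9]
width: 0.0302
```

```bash
python3 -c "
from h import *
rep(); loc('tin',.096,'wrist',2)
"
```

```text
t 10.28 step xy [-12.3 -69. ] z 36.9 jaw deg -97.05 tool y [ 0.005  0.004 -1.   ] w 30.2 F [-4.1 -0.4  4.9] j [-0.18, 0.64, -0.23, 1.84, 0.22, 0.67, -2.23]
tin wrist 0.83 step c [ 23.6 -69.8] [57.4 57.4] 60.0 [ -5. -99.] [ 53. -41.]
```

play_rows(
  motion=[
    {"offset": [0, -0.004, 0.008], "angular": [0, 0, 0], "grip": 0.35},
    {"offset": [0, 0, 0.008], "angular": [0, 0, 0], "grip": 0.35},
    {"offset": [0, 0, 0.008], "angular": [0, 0, 0], "grip": 0.35},
    {"offset": [0, 0, 0.008], "angular": [0, 0, 0], "grip": 0.35},
    {"offset": [0, 0, 0.008], "angular": [0, 0, 0], "grip": 0.35},
    {"offset": [0, 0, 0.008], "angular": [0, 0, 0], "grip": 0.35},
  ],
)

```text
time_s: 10.88
tcp_pos: [0.6245, 0.1382, 0.0395]
tcp_rot: [-0.47, 0.466, -0.53, 0.531]
force: [-3.9, 0.5, 2.4]
width: 0.0303
```

```bash
python3 -c "
from h import *
rep(); loc('tin',.096,'wrist',2)
"
```

```text
t 10.88 step xy [ 39.7 -70. ] z 39.5 jaw deg -97.12 tool y [ 0.006  0.003 -1.   ] w 30.3 F [-3.9  0.5  2.4] j [-0.15, 0.69, -0.23, 1.71, 0.21, 0.76, -2.18]
tin wrist 0.65 step c [ 75.8 -70.9] [57.8 57.5] 6.1 [  47. -100.] [105. -42.]
```

play_rows(
  motion=[
    {"offset": [0, 0, -0.015], "angular": [0, 0, 0], "grip": 0.35},
    {"offset": [0, -0.01, -0.03], "angular": [0, 0, 0], "grip": 0.35},
    {"offset": [0, -0.035, -0.03], "angular": [0, 0, 0], "grip": 0.45},
    {"offset": [0, -0.035, 0], "angular": [0, 0, 0], "grip": 0.55},
    {"offset": [0.03, -0.02, 0], "angular": [0, -6.5, 0], "grip": 0.59},
    {"offset": [0, 0, 0], "angular": [0, -7, 0], "grip": 0.59},
    {"offset": [0, 0, 0], "angular": [0, -7, 0], "grip": 0.59},
    {"offset": [0, 0, 0], "angular": [0, -7, 0], "grip": 0.59},
    {"offset": [0, 0, 0], "angular": [0, -7, 0], "grip": 0.59},
    {"offset": [0, 0, 0], "angular": [0, -7, 0], "grip": 0.59},
    {"offset": [0, 0, 0], "angular": [0, -7, 0], "grip": 0.59},
    {"offset": [0, 0, 0], "angular": [0, -7, 0], "grip": 0.59},
  ],
)

```text
time_s: 11.98
tcp_pos: [0.5465, 0.1165, 0.1425]
tcp_rot: [0.666, -0.661, 0.239, -0.25]
force: [0.1, -0.6, 0.8]
width: 0.0505
```

play_rows(
  motion=[
    {"offset": [0, 0, 0], "angular": [0, -7, 0], "grip": 0.59},
    {"offset": [0, 0, 0], "angular": [0, -7, 0], "grip": 0.59},
    {"offset": [0, 0, 0], "angular": [0, -7, 0], "grip": 0.59},
    {"offset": [0, 0, 0], "angular": [0, -5, 0], "grip": 0.59},
  ],
)

```text
time_s: 12.32
tcp_pos: [0.5473, 0.1163, 0.1432]
tcp_rot: [0.704, -0.701, 0.077, -0.09]
force: [0.8, -0.0, -1.4]
width: 0.0504
```

```bash
python3 -c "
from h import *
rep(); loc('tin',.096,'top',2);loc('board',.07,'top',1);loc('board',.07,'wrist',1)
"
```

```text
t 12.32 step xy [ -34.3 -101.1] z 143.2 jaw deg -13.6 tool y [ 0.019  0.002 -1.   ] w 50.4 F [ 0.8 -0.  -1.4] j [0.15, 0.52, -0.67, 1.83, 0.4, 0.92, -0.94]
board top 0.93 step c [-121.3 -556.6] [84.7 60.8] 34.9 [-169. -603.] [ -74. -509.]
board wrist 0.58 step c [ -49.6 -224.1] [90.1 41.4] 1.5 [ -95. -244.] [  -4. -202.]
```

play_rows(
  motion=[
    {"offset": [0, 0, 0], "angular": [0, -6.7, 0], "grip": 0.59},
    {"offset": [-0.002, 0, -0.036], "angular": [0, 0, 0], "grip": 0.59},
    {"offset": [-0.002, 0, -0.036], "angular": [0, 0, 0], "grip": 0.59},
    {"offset": [-0.002, 0, -0.036], "angular": [0, 0, 0], "grip": 0.59},
    {"offset": [-0.002, 0, -0.036], "angular": [0, 0, 0], "grip": 0.59},
    {"offset": [-0.002, 0, -0.036], "angular": [0, 0, 0], "grip": 0.59},
    {"offset": [-0.002, 0, -0.036], "angular": [0, 0, 0], "grip": 0.59},
    {"offset": [-0.002, 0, -0.036], "angular": [0, 0, 0], "grip": 0.59},
    {"offset": [0, 0, -0.02], "angular": [0, 0, 0], "grip": 0.59},
    {"offset": [0, 0, 0], "angular": [0, 0, 0], "grip": 0.59},
  ],
)

```text
time_s: 13.45
tcp_pos: [0.4968, -0.1583, 0.1413]
tcp_rot: [0.707, -0.704, 0.04, -0.056]
force: [-0.0, -0.5, 0.0]
width: 0.0503
```

```bash
python3 -c "
from h import *
rep(); loc('board',.07,'wrist',1); c=loc('tin',.096,'top',1); save(c,'t5.png')
print(r.trace('board','top') and [ (round(d['confidence'],2),np.round(st(hit(c,d['location'][0]*640,d['location'][1]*480,.07)))) for d in r.trace('board','top')])
"
```

```text
t 13.45 step xy [ -51.5 -379.7] z 141.3 jaw deg -7.85 tool y [ 0.023  0.004 -1.   ] w 50.3 F [-0.  -0.5  0. ] j [0.72, 0.47, -0.71, 1.92, 0.39, 0.87, -0.33]
board wrist 0.8 step c [-193.5 -405.4] [72.8 49.9] 6.5 [-231. -434.] [-155. -377.]
tin top 0.85 step c [ 73.5 -73.8] [64.9 59.9] 44.9 [  41. -103.] [106. -40.]
[(0.96, array([ -47., -275.])), (0.75, array([-229., -418.]))]
```

View pics/t5.png

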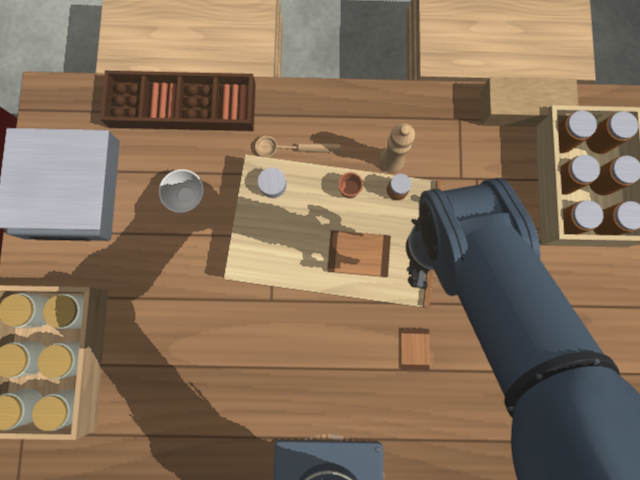

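The top view shows the tin at (272,183), standing on the far side, with the board untouched at (358,255). The arm covers the grinder, so I'll check that clearance before descending.

```bash
python3 -c "
from h import *
c=r.camera('side'); cv2.imwrite('pics/s6.png',c['pixels'][100:480,150:600,::-1])"
```

```text
(no output)
```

View pics/s6.png

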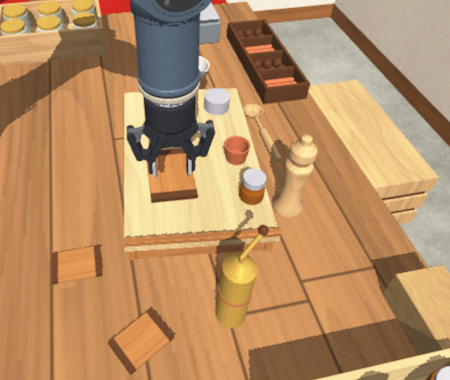

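play_rows(
  motion=[
    {"offset": [0.003, 0.02, -0.003], "angular": [0, -0.9, 1.3], "grip": 0.59},
    {"offset": [0, 0.03, 0], "angular": [0, 0, 0], "grip": 0.59},
    {"offset": [0, 0.025, 0], "angular": [0, 0, 0], "grip": 0.59},
    {"offset": [0, 0.01, 0], "angular": [0, 0, 0], "grip": 0.59},
    {"offset": [0, 0, 0], "angular": [0, 0, 0], "grip": 0.59},
  ],
)

```text
time_s: 14.22
tcp_pos: [0.5058, -0.1486, 0.0563]
tcp_rot: [0.709, -0.703, 0.034, -0.038]
force: [0.4, -0.3, 0.7]
width: 0.0502
```

```bash
python3 -c "
from h import *
rep()"
```

```text
t 14.22 step xy [ -43.7 -369. ] z 56.3 jaw deg -5.82 tool y [ 0.007  0.009 -1.   ] w 50.2 F [ 0.4 -0.3  0.7] j [0.63, 0.6, -0.64, 1.98, 0.52, 0.72, -0.43]
```

play_rows(
  motion=[
    {"offset": [-0.004, 0.008, -0.009], "angular": [-0.5, 1.0, 0.4], "grip": 0.59},
    {"offset": [0, 0.006, 0], "angular": [0, 0, 0], "grip": 0.59},
    {"offset": [0, 0, 0], "angular": [0, 0, 0], "grip": 0.59},
  ],
)

```text
time_s: 14.47
tcp_pos: [0.5018, -0.1565, 0.0429]
tcp_rot: [-0.706, 0.706, -0.042, 0.042]
force: [0.0, -0.3, 0.5]
width: 0.0506
```

```bash
python3 -c "
from h import *
rep()"
```

```text
t 14.47 step xy [ -46.7 -377.3] z 42.9 jaw deg -6.8 tool y [ 0. -0. -1.] w 50.6 F [ 0.  -0.3  0.5] j [0.62, 0.62, -0.61, 2.0, 0.54, 0.7, -0.45]
```

play_rows(
  motion=[
    {"offset": [0, 0.003, 0], "angular": [0, 0, 0], "grip": 0.59},
  ],
)

```text
time_s: 14.55
tcp_pos: [0.5023, -0.1569, 0.0407]
tcp_rot: [-0.706, 0.706, -0.042, 0.043]
force: [0.9, 0.2, 0.6]
width: 0.0509
```

play_rows(
  motion=[
    {"offset": [0, 0.002, 0], "angular": [0, 0, 0], "grip": 0.59},
  ],
)

```text
time_s: 14.63
tcp_pos: [0.5026, -0.157, 0.039]
tcp_rot: [-0.705, 0.706, -0.041, 0.043]
force: [-0.4, -1.0, -0.1]
width: 0.0506
```

play_rows(
  motion=[
    {"offset": [0, 0.002, 0], "angular": [0, 0, 0], "grip": 0.59},
  ],
)

```text
time_s: 14.72
tcp_pos: [0.503, -0.1572, 0.0374]
tcp_rot: [-0.705, 0.706, -0.041, 0.043]
force: [0.1, -0.4, 0.6]
width: 0.0504
```

play_rows(
  motion=[
    {"offset": [0, 0.002, 0], "angular": [0, 0, 0], "grip": 0.59},
    {"offset": [0, 0.002, 0], "angular": [0, 0, 0], "grip": 0.59},
  ],
)

```text
time_s: 14.88
tcp_pos: [0.5035, -0.1574, 0.0337]
tcp_rot: [-0.705, 0.707, -0.041, 0.044]
force: [0.1, -1.1, 0.2]
width: 0.0507
```

play_rows(
  motion=[
    {"offset": [0, 0.002, 0], "angular": [0, 0, 0], "grip": 0.59},
  ],
)

```text
time_s: 14.97
tcp_pos: [0.5036, -0.1575, 0.0317]
tcp_rot: [-0.705, 0.707, -0.041, 0.044]
force: [0.5, 1.0, 0.7]
width: 0.0504
```

play_rows(
  motion=[
    {"offset": [0, 0.0015, 0], "angular": [0, 0, 0], "grip": 0.59},
  ],
)

```text
time_s: 15.05
tcp_pos: [0.5037, -0.1575, 0.0301]
tcp_rot: [-0.705, 0.707, -0.041, 0.044]
force: [1.0, -0.3, -0.1]
width: 0.0502
```

play_rows(
  motion=[
    {"offset": [0, 0.0015, 0], "angular": [0, 0, 0], "grip": 0.59},
  ],
)

```text
time_s: 15.13
tcp_pos: [0.5037, -0.1575, 0.0284]
tcp_rot: [-0.705, 0.707, -0.041, 0.044]
force: [0.2, 0.4, 0.1]
width: 0.05
```

play_rows(
  motion=[
    {"offset": [0, 0.0015, 0], "angular": [0, 0, 0], "grip": 0.59},
  ],
)

```text
time_s: 15.22
tcp_pos: [0.5037, -0.1575, 0.0267]
tcp_rot: [-0.705, 0.707, -0.041, 0.044]
force: [0.0, 0.8, 0.6]
width: 0.0504
```

play_rows(
  motion=[
    {"offset": [0, 0.0015, 0], "angular": [0, 0, 0], "grip": 0.59},
  ],
)

```text
time_s: 15.3
tcp_pos: [0.5037, -0.1576, 0.0254]
tcp_rot: [-0.705, 0.707, -0.041, 0.044]
force: [-7.1, 2.2, 40.4]
width: 0.0504
```

play_rows(
  motion=[
    {"offset": [0, 0.0015, 0], "angular": [0, 0, 0], "grip": 0.59},
  ],
)

```text
time_s: 15.38
tcp_pos: [0.5038, -0.1576, 0.0254]
tcp_rot: [-0.705, 0.707, -0.041, 0.044]
force: [-10.4, 1.5, 48.2]
width: 0.0505
```

play_rows(
  motion=[
    {"offset": [0, 0.0015, 0], "angular": [0, 0, 0], "grip": 0.59},
  ],
)

```text
time_s: 15.47
tcp_pos: [0.5038, -0.1577, 0.0255]
tcp_rot: [-0.704, 0.708, -0.04, 0.045]
force: [-6.2, 1.0, 28.3]
width: 0.0503
```

play_rows(
  motion=[
    {"offset": [0, -0.004, 0], "angular": [0, 0, 0], "grip": 0.59},
    {"offset": [0, 0, 0.003], "angular": [0, 0, 0], "grip": 0.59},
    {"offset": [0, 0, 0.006], "angular": [0, 0, 0], "grip": 0.59},
  ],
)

```text
time_s: 15.72
tcp_pos: [0.505, -0.1496, 0.0304]
tcp_rot: [-0.703, 0.708, -0.041, 0.046]
force: [0.1, 0.3, -0.7]
width: 0.0503
```

```bash
python3 -c "
from h import *
rep()"
```

```text
t 15.72 step xy [ -44.4 -370.1] z 30.4 jaw deg -6.99 tool y [ 0.007 -0.007 -1.   ] w 50.3 F [ 0.1  0.3 -0.7] j [0.58, 0.63, -0.59, 2.01, 0.57, 0.66, -0.5]
```

play_rows(
  motion=[
    {"offset": [-0.001, 0.0005, 0.007], "angular": [0.4, 0, 0], "grip": 0.59},
    {"offset": [0, 0, 0.007], "angular": [0, 0, 0], "grip": 0.59},
    {"offset": [0, 0, 0.007], "angular": [0, 0, 0], "grip": 0.59},
    {"offset": [0, 0, 0.007], "angular": [0, 0, 0], "grip": 0.59},
    {"offset": [0, 0, 0.007], "angular": [0, 0, 0], "grip": 0.59},
  ],
)

```text
time_s: 16.13
tcp_pos: [0.5079, -0.1112, 0.0286]
tcp_rot: [0.706, -0.705, 0.041, -0.045]
force: [0.9, -1.8, 1.7]
width: 0.0504
```

```bash
python3 -c "
from h import *
rep();loc('board',.07,'side',3)"
```

```text
t 16.13 step xy [ -46.1 -331.6] z 28.6 jaw deg -7.01 tool y [ 0.006  0.    -1.   ] w 50.4 F [ 0.9 -1.8  1.7] j [0.52, 0.63, -0.58, 2.03, 0.57, 0.65, -0.57]
board side 0.72 step c [ -46.1 -309.6] [40.8 48.8] 85.6 [ -71. -330.] [ -22. -289.]
board side 0.71 step c [-219.1 -472.1] [80.7 59.1] 6.5 [-262. -503.] [-176. -441.]
board side 0.7 step c [-114.8 -605.1] [82.7 58.8] 35.5 [-162. -650.] [ -67. -559.]
```

play_rows(
  motion=[
    {"offset": [0, -0.001, 0.008], "angular": [0, 0, 0], "grip": 0.59},
    {"offset": [0, 0, 0.008], "angular": [0, 0, 0], "grip": 0.59},
    {"offset": [0, 0, 0.008], "angular": [0, 0, 0], "grip": 0.59},
    {"offset": [0, 0, 0.008], "angular": [0, 0, 0], "grip": 0.59},
    {"offset": [0, 0, 0.008], "angular": [0, 0, 0], "grip": 0.59},
    {"offset": [0, 0, 0.008], "angular": [0, 0, 0], "grip": 0.59},
  ],
)

```text
time_s: 16.73
tcp_pos: [0.514, -0.0592, 0.0296]
tcp_rot: [0.706, -0.705, 0.041, -0.045]
force: [-0.1, -0.8, -0.7]
width: 0.05
```

```bash
python3 -c "
from h import *
rep();loc('board',.07,'top',3);loc('board',.07,'wrist',1)"
```

```text
t 16.73 step xy [ -46.3 -279.3] z 29.6 jaw deg -7.0 tool y [ 0.006  0.001 -1.   ] w 50.0 F [-0.1 -0.8 -0.7] j [0.41, 0.62, -0.58, 2.03, 0.56, 0.64, -0.66]
board top 0.92 step c [ -45.3 -203.9] [130.2  90.9] 89.9 [ -91. -269.] [   0. -139.]
board top 0.61 step c [-229.2 -419.9] [81.4 58.8] 7.9 [-274. -451.] [-185. -387.]
board top 0.31 step c [  -3.7 -196.2] [281.5 394.4] 0.0 [-145. -393.] [137.   1.]
board wrist 0.92 step c [ -45.3 -221.9] [88.9 87.3] 0.1 [ -90. -265.] [  -1. -178.]
```

play_rows(
  motion=[
    {"offset": [0, 0, 0.008], "angular": [0, 0, 0], "grip": 0.59},
    {"offset": [0, 0, 0.008], "angular": [0, 0, 0], "grip": 0.59},
    {"offset": [0, 0, 0.008], "angular": [0, 0, 0], "grip": 0.59},
    {"offset": [0, 0, 0.008], "angular": [0, 0, 0], "grip": 0.59},
    {"offset": [0, 0, 0.008], "angular": [0, 0, 0], "grip": 0.59},
    {"offset": [0, 0, 0.008], "angular": [0, 0, 0], "grip": 0.59},
    {"offset": [0, 0, 0.008], "angular": [0, 0, 0], "grip": 0.59},
    {"offset": [0, 0, 0.008], "angular": [0, 0, 0], "grip": 0.59},
  ],
)

```text
time_s: 17.6
tcp_pos: [0.522, 0.006, 0.0293]
tcp_rot: [-0.705, 0.706, -0.043, 0.046]
force: [-0.2, -1.9, 0.6]
width: 0.0503
```

```bash
python3 -c "
from h import *
rep();loc('board',.07,'top',1)"
```

```text
t 17.6 step xy [ -46.2 -213.6] z 29.3 jaw deg -7.27 tool y [ 0.004 -0.002 -1.   ] w 50.3 F [-0.2 -1.9  0.6] j [0.27, 0.62, -0.57, 2.02, 0.55, 0.65, -0.78]
board top 0.81 step c [ -44.7 -137. ] [127.4  91.3] 89.9 [ -90. -201.] [  1. -73.]
```

play_rows(
  motion=[
    {"offset": [0, 0, 0.008], "angular": [0, -0.3, 0], "grip": 0.59},
    {"offset": [0, 0, 0.008], "angular": [0, 0, 0], "grip": 0.59},
    {"offset": [0, 0, 0.008], "angular": [0, 0, 0], "grip": 0.59},
    {"offset": [0, 0, 0.008], "angular": [0, 0, 0], "grip": 0.59},
    {"offset": [0, 0, 0.008], "angular": [0, 0, 0], "grip": 0.59},
    {"offset": [0, 0, 0.008], "angular": [0, 0, 0], "grip": 0.59},
    {"offset": [0, 0, 0.008], "angular": [0, 0, 0], "grip": 0.59},
    {"offset": [0, 0, 0.008], "angular": [0, 0, 0], "grip": 0.59},
  ],
)

```text
time_s: 18.37
tcp_pos: [0.5302, 0.0741, 0.0292]
tcp_rot: [-0.705, 0.707, -0.042, 0.045]
force: [-0.9, -1.7, 1.4]
width: 0.0506
```

```bash
python3 -c "
from h import *
rep();loc('board',.07,'top',1);loc('board',.07,'wrist',1);loc('tin',.096,'top',1)"
```

```text
t 18.37 step xy [ -46.2 -145. ] z 29.2 jaw deg -7.0 tool y [ 0.004 -0.003 -1.   ] w 50.6 F [-0.9 -1.7  1.4] j [0.14, 0.64, -0.56, 1.99, 0.54, 0.67, -0.89]
board top 0.75 step c [-46.3 -67.9] [124.3  88.9] 89.7 [ -91. -130.] [-2. -6.]
board wrist 0.89 step c [-45.  -87.1] [87.3 88.8] 89.9 [ -89. -131.] [ -1. -44.]
tin top 0.52 step c [ 86.2 -58.5] [26.3 53.3] 54.6 [ 60. -82.] [106. -42.]
```

play_rows(
  motion=[
    {"offset": [0, 0, 0.008], "angular": [0, 0, 0], "grip": 0.59},
    {"offset": [0, 0, 0.008], "angular": [0, 0, 0], "grip": 0.59},
    {"offset": [0, 0, 0.008], "angular": [0, 0, 0], "grip": 0.59},
    {"offset": [0, 0, 0.005], "angular": [0, 0, 0], "grip": 0.59},
    {"offset": [0, 0, 0], "angular": [0, 0, 0], "grip": 0.59},
  ],
)

```text
time_s: 19.08
tcp_pos: [0.5338, 0.1024, 0.0289]
tcp_rot: [-0.704, 0.707, -0.043, 0.046]
force: [0.2, -1.0, -0.3]
width: 0.0502
```

```bash
python3 -c "
from h import *
rep();loc('board',.07,'top',1);loc('board',.07,'wrist',1);loc('board',.07,'side',2)"
```

```text
t 19.08 step xy [ -46.  -116.5] z 28.9 jaw deg -7.21 tool y [ 0.003 -0.004 -1.   ] w 50.2 F [ 0.2 -1.  -0.3] j [0.09, 0.65, -0.56, 1.96, 0.54, 0.68, -0.94]
board top 0.96 step c [-72.1 -19.4] [149.7  72.6] 56.0 [ -93. -100.] [-3. 26.]
board wrist 0.57 step c [-44.5 -61.6] [87.4 88.9] 89.7 [ -89. -105.] [  0. -18.]
board side 0.97 step c [-219.8 -472. ] [82.5 59.9] 6.3 [-262. -505.] [-176. -439.]
board side 0.66 step c [-114.  -604.6] [82.2 58.4] 35.5 [-162. -650.] [ -67. -560.]
```

play_rows(
  motion=[
    {"offset": [0, 0, 0.006], "angular": [0, -0.2, 0], "grip": 0.59},
    {"offset": [0, 0, 0.006], "angular": [0, 0, 0], "grip": 0.59},
    {"offset": [0, 0, 0], "angular": [0, 0, 0], "grip": 0.59},
  ],
)

```text
time_s: 19.63
tcp_pos: [0.5352, 0.1118, 0.0287]
tcp_rot: [-0.704, 0.708, -0.044, 0.045]
force: [0.5, 0.7, 0.2]
width: 0.0505
```

```bash
python3 -c "
from h import *
rep();loc('board',.07,'top',1);loc('board',.07,'wrist',1)"
```

```text
t 19.63 step xy [ -45.8 -107. ] z 28.7 jaw deg -7.21 tool y [ 0.002 -0.006 -1.   ] w 50.5 F [0.5 0.7 0.2] j [0.07, 0.65, -0.55, 1.95, 0.54, 0.69, -0.95]
board top 0.67 step c [-73.8  -7.9] [132.8  65. ] 56.2 [-89. -80.] [-11.  33.]
board wrist 0.64 step c [-44.5 -51.6] [86.9 89. ] 89.6 [-89. -95.] [ 0. -8.]
```

play_rows(
  motion=[
    {"offset": [0, 0, 0.005], "angular": [0, -0.3, 0], "grip": 0.59},
    {"offset": [0, 0, 0.0015], "angular": [0, 0, 0], "grip": 0.59},
    {"offset": [0, 0, 0], "angular": [0, 0, 0], "grip": 0.59},
  ],
)

```text
time_s: 20.08
tcp_pos: [0.5357, 0.1166, 0.0284]
tcp_rot: [-0.703, 0.709, -0.042, 0.044]
force: [-0.8, -1.8, 1.8]
width: 0.0506
```

```bash
python3 -c "
from h import *
rep();loc('board',.07,'wrist',1)"
```

```text
t 20.08 step xy [ -45.9 -102.1] z 28.4 jaw deg -6.96 tool y [ 0.001 -0.008 -1.   ] w 50.6 F [-0.8 -1.8  1.8] j [0.06, 0.65, -0.55, 1.95, 0.54, 0.69, -0.95]
board wrist 0.97 step c [-44.7 -46.7] [88.1 88.9] 89.9 [-89. -91.] [-0. -3.]
```

play_rows(
  motion=[
    {"offset": [0, 0, -0.012], "angular": [0, 0, 0], "grip": 0.59},
    {"offset": [0, -0.005, -0.02], "angular": [0, 0, 0], "grip": 0.59},
    {"offset": [0, -0.03, -0.02], "angular": [0, 0, 0], "grip": 0.59},
    {"offset": [0, -0.035, -0.02], "angular": [0, 0, 0], "grip": 0.59},
    {"offset": [0, -0.035, -0.03], "angular": [0, 0, 0], "grip": 0.59},
    {"offset": [0, -0.035, -0.036], "angular": [0, 0, 0], "grip": 0.59},
    {"offset": [0, -0.035, -0.036], "angular": [0, 0, 0], "grip": 0.59},
    {"offset": [0, 0, -0.036], "angular": [0, 0, 0], "grip": 0.59},
    {"offset": [0, 0, -0.036], "angular": [0, 0, 0], "grip": 0.59},
    {"offset": [0, 0, -0.036], "angular": [0, 0, 0], "grip": 0.59},
    {"offset": [0, 0, 0], "angular": [0, 0, 0], "grip": 0.59},
  ],
)

```text
time_s: 21.1
tcp_pos: [0.4995, -0.1629, 0.1945]
tcp_rot: [-0.702, 0.71, -0.042, 0.042]
force: [-0.3, -0.4, -0.5]
width: 0.0507
```

```bash
python3 -c "
from h import *
rep();c=loc('board',.07,'top',1);loc('tin',.096,'top',1);loc('jar',.118,'top',1);loc('pot',.1,'top',1);loc('bowl',.045,'top',1)
cv2.imwrite('pics/f.png',cv2.resize(c['pixels'][130:320,160:460,::-1],None,fx=2.6,fy=2.6,interpolation=2))"
```

```text
t 21.1 step xy [ -48.2 -384. ] z 194.5 jaw deg -6.79 tool y [ 0.    -0.011 -1.   ] w 50.7 F [-0.3 -0.4 -0.5] j [0.71, 0.42, -0.7, 1.83, 0.33, 1.01, -0.24]
board top 0.85 step c [-228.8 -418.5] [79.5 54.4] 6.7 [-271. -449.] [-188. -388.]
tin top 0.89 step c [ 73.4 -72.8] [67.5 57.2] 27.2 [  40. -104.] [106. -42.]
jar top 0.72 step c [  96.  -339.1] [44.8 59. ] 70.9 [  67. -364.] [ 125. -315.]
pot top 0.86 step c [  90.2 -238.9] [54.8 49. ] 7.8 [  63. -263.] [ 118. -213.]
bowl top 0.58 step c [ 40.  132.1] [99.4 96.6] 53.8 [-12.  82.] [ 89. 182.]
```

View pics/f.png

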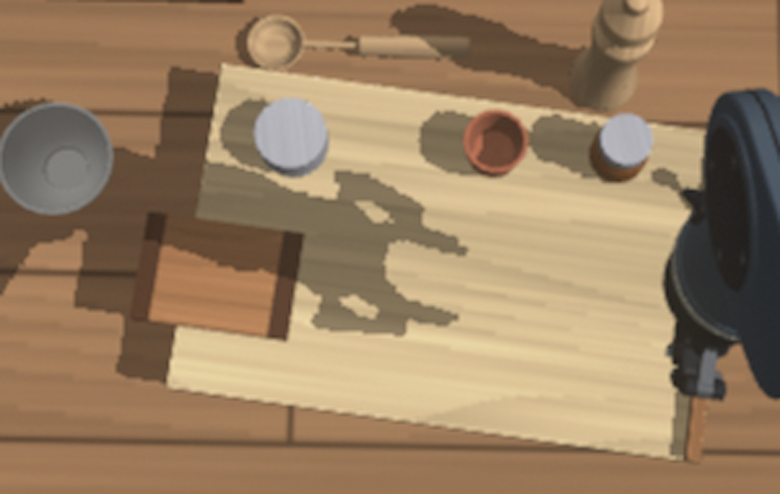

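The final view shows the board overhanging the left edge, with its corners near (150,213), (133,318), (302,235) and (286,340). The tin stands at (291,136), clear of it. Now to put a number on the overhang.

```bash
python3 -c "
from h import *
c=r.camera('top'); f=lambda x,y,z: st(hit(c,160+x/2.6,130+y/2.6,z)).round(1)
print([f(x,y,.07) for x,y in((150,213),(133,318),(302,235),(286,340))]); print([f(x,y,.06) for x,y in((220,64),(168,388))])
loc('board',.07,'top',3)"
```

```text
[array([-0.5, 34.7]), array([-89.2,  33.2]), array([ -1., -93.]), array([-89.5, -93.7])]
[array([138.1,   0.6]), array([-141.2,   -3. ])]
board top 0.68 step c [-229.2 -419.3] [83.9 60.7] 6.1 [-274. -452.] [-185. -385.]
board top 0.62 step c [-44.9 -27.3] [ 94.3 132.9] 0.2 [-92. -94.] [ 2. 39.]
```

```bash
python3 -c "
from h import *
rep(); print(r.job_done())"
```

```text
t 21.75 step xy [ -47.  -373.8] z 194.9 jaw deg -6.15 tool y [ 0.002 -0.007 -1.   ] w 50.3 F [-0.  -0.6 -0.6] j [0.69, 0.42, -0.7, 1.83, 0.32, 1.01, -0.25]
the job is handed in; nothing more can be done
None
```

The job is done and handed in at 21.8 s, with the robot touching nothing. I pushed the tin about 12 cm to the far side of the step. I then slid the board left with two fingertips on its trailing edge until it stuck out about 4 cm, and drew the arm back.

**Last checks:**
- **Overhang:** about 37–39 mm. The picture corners gave slightly less (about 35 mm) than the fingertip position and the fitted outline (about 39 mm), which is within the 2 mm calibration plus the picture's resolution.
- **Squareness:** the board is square to the edge within about 0.5°.
- **Tin:** it is standing with its edge about 3 cm from the step's far edge and about 4 cm clear of the board.
- **Pot, jar, scoop, bowl and mill:** in the last top view they are still where they were. The grinder was hidden behind the arm in that view, but it stood undisturbed in the side view taken before the board push. I did not look at it again afterwards.

**What went wrong on the way:**
- **Missed push:** the first push on the tin passed over its lid without moving it. The real fingertips sit about 34 mm above the reported TCP height. I found this from the pictures and confirmed it by touching the step.
- **Touch force:** that touch, on the bare step with the fingertips, read about 48 N at the wrist. This is under the 120 N wrist limit. The 40 N limit covers the arm and gripper body, and only the fingertips touched.

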